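# Spare electrode from the parts tray into the rinsing trough

## Robot

A 6-joint arm with a two-finger parallel gripper is mounted at the origin on a cart in front of the work surface, level with it; the furniture and walls round the work are solid. World frame = base frame: x ahead of the robot, y to its left, z up, the work surface at z = 0. Lengths are in mm, angles in degrees, forces in N, time in s.
With the tool pointing down it reaches from about 300 to 850 mm from the base axis. Payload 4.2 kg.
Tool frame: the origin (TCP) lies midway between the tips of the shut fingers; the grasp point (between the pads) lies 19 mm behind it; z points along the fingers, y is the line along which they close (so a half turn about z gives the same grasp; the last joint's range is limited). The gripper opens to 91 mm and grips with 3 to 60 N. Pads are 32 mm wide; open, the fingers measure 118 mm over their backs; the gripper's body (76 mm by 178 mm) begins 60 mm behind the grasp point.
Start: joints at [-1.146, 18.312, 89.639, -0, 72.044, -1.146], TCP at [575.016, 0, 213.976] pointing down, gripper open.
Joint ranges: [-177.97, 177.97], [-48.28, 115.42], [12.27, 149.76], [-77.06, 257.06], [2.81, 150.46], [-146.56, 146.56]. Speed limits (degrees/s): [147.25, 147.25, 180, 180, 180, 180].

## Interface

Orientations are given as a 3x3 rotation matrix whose columns are the frame's x, y, z axes.
In Python, from bench import manip, vision, finish_job gives the robot as it stands. The module is installed in compiled form; this text tells all that it offers.
- The arm moves only by the tool drive_tool, never from a script. Its argument "rows" is a list of rows, each an object of numbers: "tx", "ty", "tz": the shift along the world's x, y, z in cm; "turn": the turn about the world's z in rad; "gripper": the finger opening in cm, from 0 to 9.12. A call has 1 to 20 rows; each row is the pose to reach, as a shift and turn from the pose commanded when the call began; what a row does not reach only later rows make up. A row lasts 1/12 s, in which the tool goes at most 41.7 mm and 7.16 degrees, less where a joint would pass 70% of its speed; a pose out of reach is approached as far as the arm can. A call with a gripper value outside its range is refused whole. The fingers move at their own pace and stop on an object; "grip_force" is the grip in N (left out, the last holds). Time passes only in rows, so rows that repeat a pose let the fingers close. It gives the time, the measured TCP pose, the force, the opening and the grip force at its end, in the units of the state.
- manip.sense(): the state, without advancing time (a new reading comes with each control period).
- vision.snapshot(name): name is "scene" or "side" or "wrist"; returns (picture, depth): 480x640x3 uint8, red, green, blue; 480x640 float32, mm along the optical axis (not along the pixel's ray), 0 where there is no reading.
- vision.camera_model(name): a dict with "mtx" (3x3 intrinsics, pixels), "dist_coeffs" ([k1, k2, p1, p2, k3] as OpenCV has them; the pictures are not rectified), "R" (3x3) and "t" (3): a world point X has camera coordinates R X + t. Camera axes: x right, y down, z forward; pixel columns grow to the right and rows downward; lengths in mm; the calibration is good to about 2 mm. A picture is of the moment at which its call begins: read the wrist's pose just before it. camera_model takes no time and is no camera call; for the wrist camera it gives the pose at the moment of the call.
- finish_job(): hands the job in; it is judged then, once.
The state is a dict: "time_s": time; "joint_positions": joint angles; "joint_vel": joint speeds; "tau": joint torques, N m; "tcp_pos": TCP position; "tcp_rot": TCP orientation; "ft_force": force on the tool from outside, world axes, zero at the start; "wrist_torque": the same for the moment, N m; "opening": finger opening in mm; "gripper_force": force on a finger pad.
Only numpy, scipy, OpenCV 4.12 (cv2) and the standard library are available. Lean on these libraries where they do the work, as an engineer would, in place of code of your own. Each camera call takes 0.05 s, during which the arm holds its last target. There are 200 camera calls.

## Task

I am about to rinse the spare electrode. First lift the loose lid off the rinsing trough and set it flat, right way up, inside its lid rest; then pick the electrode out of the cluttered parts tray and lay it gently, without dropping it, down into the notches of both saddles in the trough. Leave the lid off, leave the other things in the tray, and do not disturb the beaker or the measuring cylinder.

Things in the scene. Friction and masses are not known exactly. Their poses are not given: they have to be found in the camera images.
- tray: open grey tray, fixed, 260 (x) x 240 (y) x 40 high, walls and floor 4; origin at centre of underside. In it the electrode, a screwdriver, syringe and brush lie side by side in any order, about along its y, some 55 mm apart; a marker and a USB stick lie along the -y wall. Beside the electrode's middle at least 25 mm of floor is free on each side: open the fingers only part way
- electrode: the spare electrode: a round rod 132 mm long (own y) and 16 to 19 mm thick with a fat tapering grip at one end and a short dark cap at the other, 75 g, lying in the tray. Origin at the underside of its middle; own z up
- electrode_mid (a point): centre of the electrode, 9.5 mm above its underside
- screwdriver: small screwdriver in the tray, 157 x 22 x 22, origin at the underside of its middle, long along own y
- syringe: syringe in the tray, 130 x 24 x 24, long along own y
- brush: thin dusting brush in the tray, 145 x 15 x 15, long along own y
- marker: marker pen in the tray, 135 x 17 x 16, long along own y
- usb: USB stick in the tray, 52 x 17 x 8, long along own y
- trough: white rinsing trough, fixed, 84 (x) x 190 (y) x 40 high, walls and floor 4; origin at centre of underside. The middle 70 mm of both long sides is cut down to 10 mm for fingers. Two saddle ribs (8 thick, across x) stand inside at y = -45 and +45; each has a notch 26 wide at x = 0, notch floor 12 over the underside, cheeks beside it 24 high
- trough_seat (a point): point midway between the two saddles at the height of the notch floors (12 mm over the trough's underside): the underside of the seated electrode comes here, its length along the trough's y
- lid: loose white lid lying on the trough, 84 (x) x 190 (y) plate 6 mm thick, 120 g; origin at the centre of the plate's underside; two ribs 5 mm deep under its ends keep it on the trough. On top a grey bar handle
- lid_grip (a point): centre of the lid's bar handle, 29 mm above the plate's underside: bar 14 mm wide (x), 70 mm long (y), 14 mm high, on two posts, with 16 mm free height under it
- lid_rest: low steel tray for the lid, fixed, outside 108 (x) x 214 (y) x 14 high, walls and floor 4 mm, so that the lid has 8 mm play all round; origin at the centre of its underside. The lid in it stands on its ribs, plate underside 9 mm above the rest's underside
- beaker: small glass beaker (bystander) standing on the worktop behind the tray, 44 mm wide, 59 high, origin under its centre
- cylinder: glass measuring cylinder (bystander) standing behind the work, foot 54 x 61, 170 high, origin under its centre
There are look-alikes about, which are no part of the job. There is more than one size of the brush; the job needs the larger.

How it is judged:
By the outcome, as a careful person would: the job done as asked, in the order asked, and still so for the second after the job is handed in, with the robot touching nothing.
It also fails if it takes over 51 s, if anything falls off the work surface, if the arm or the gripper's body presses on something with over 40 N, if the wrist force passes 120 N, or if a joint passes its speed limit or range.

## Working session

There is one attempt and no reset: what is moved stays moved. The work goes in short steps, Python scripts to look and compute and a tool call to move; the robot and the scene stay as the last step left them, time stands still between calls to the robot, and variables do not carry over. Pictures are saved under pics/ and viewed, at most 10 in all, crops included, and the job is handed in when it is done.

Besides the shell and the picture viewer there is one more tool, called after "Call:" in YAML: its name, and indented under it one key for each argument. drive_tool: Moves the arm, as the interface text tells. Its arguments: {"type":"object","properties":{"rows":{"type":"array"},"grip_force":{"type":"number"}},"required":["rows"]}

```bash
mkdir -p pics
cat > h.py <<'E'
import numpy as np, cv2
from bench import manip, vision
def snap(n,save=None):
    m=vision.camera_model(n); p,d=vision.snapshot(n)
    if save: cv2.imwrite('pics/'+save,p[:,:,::-1])
    np.savez(f'{n}.npz',p=p,d=d,K=m['mtx'],D=m['dist_coeffs'],R=m['R'],t=m['t'])
    return load(n)
def load(n):
    z=np.load(f'{n}.npz'); return {k:z[k] for k in z.files}
def rays(c,uv):
    q=cv2.undistortPoints(np.array(uv,float).reshape(-1,1,2),c['K'],c['D']).reshape(-1,2)
    return np.c_[q,np.ones(len(q))]
def onplane(c,uv,z):
    r=rays(c,uv)@c['R']; o=-c['R'].T@c['t'].ravel(); return o+r*((z-o[2])/r[:,2])[:,None]
def cloud(c):
    v,u=np.mgrid[:480,:640]; r=rays(c,np.c_[u.ravel(),v.ravel()])
    X=(r*c['d'].reshape(-1,1)-c['t'].ravel())@c['R']; X[c['d'].ravel()==0]=np.nan
    return X.reshape(480,640,3)
E
python3 - <<'E'
from h import *
for n in ('scene','side'):
    c=snap(n,n+'0.png'); print(n,-c['R'].T@c['t'].ravel(),c['R'][2])
s=manip.sense(); print(s['tcp_rot'],s['opening'],s['time_s'])
E
```

```text
scene [ 112.63163327 -739.51560433  696.9881144 ] [ 0.4159032   0.68721158 -0.59562134]
side [ 491.25290112 -840.29938142  539.58289779] [ 0.07532696  0.86824649 -0.49038136]
[[-9.69367861e-06  9.99998733e-01 -1.59154372e-03]
 [ 1.00000000e+00  9.71172046e-06  1.13283400e-05]
 [ 1.13437822e-05 -1.59154361e-03 -9.99998733e-01]] 91.07073089411472 0.1
```

View pics/scene0.png

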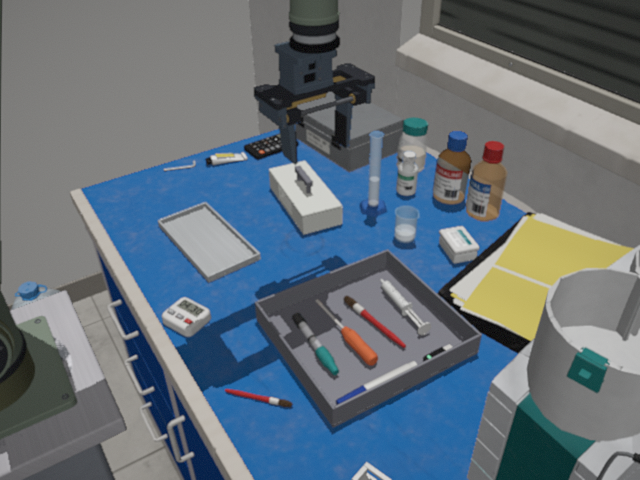

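View pics/side0.png

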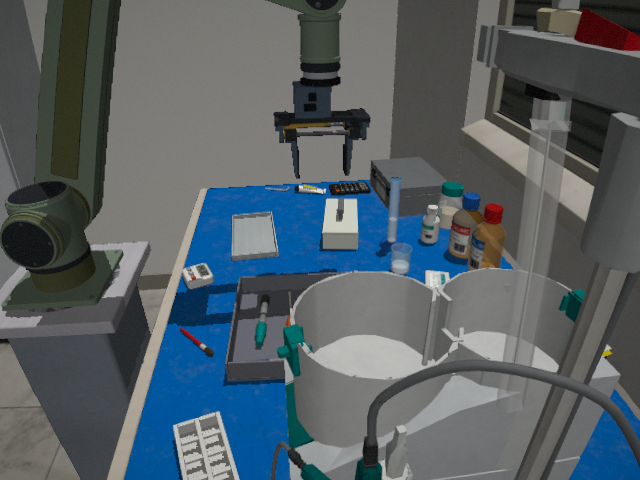

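The scene shows four rods in the tray. Candidates for the electrode:
- The teal-grip rod with a dark cap at (315,343).
- The orange screwdriver at (347,332).
- The red brush at (375,321).
- The syringe at (404,305).
- The marker at (375,382).
- The loose red brush outside the tray at (258,398).

By the description it is the teal one. The lid on the trough is at (305,197) with its bar at (304,178), and the lid rest is at (208,240). I'll measure these and crop the electrode.

Run:
```python
from h import *
c=load('scene'); X=cloud(c); p=c['p'].astype(int); hsv=cv2.cvtColor(c['p'],cv2.COLOR_RGB2HSV)
def rect(name,m,roi):
    x0,y0,x1,y1=roi; k=np.zeros(m.shape,bool); k[y0:y1,x0:x1]=m[y0:y1,x0:x1]
    P=X[k]; P=P[~np.isnan(P[:,0])]
    (cx,cy),(w,h),a=cv2.minAreaRect(P[:,:2].astype(np.float32))
    print(name,len(P),'c',round(cx,1),round(cy,1),'wh',round(w,1),round(h,1),'a',round(a,1),'z',np.percentile(P[:,2],[2,50,98]).round(1))
Z=X[:,:,2]; S=hsv[:,:,1]; V=hsv[:,:,2]; H=hsv[:,:,0]
rect('lidtop',(abs(Z-46)<4)&(S<60)&(V>120),(255,150,350,240))
rect('bar',(Z>68)&(Z<84)&(S<90),(285,155,330,205))
rect('rest rim',(Z>9)&(Z<20)&(S<90),(150,195,268,285))
rect('rest all',(S<70)&(V>90)&(Z<20),(150,195,268,285))
rect('tray rim',(abs(Z-40)<5)&(S<90),(250,245,490,430))
rect('teal',(H>75)&(H<95)&(S>100),(285,300,345,385))
rect('electrode',(Z>9)&(Z<30),(288,308,343,380))
rect('beaker',(Z>5)&(Z<70)&(Z>15),(390,203,422,245))
rect('cyl',(Z>15)&(Z<190),(362,128,387,215))
cv2.imwrite('pics/crop1.png',cv2.resize(c['p'][245:425,245:490,::-1],None,fx=3,fy=3,interpolation=2))
# outline corners from colour for lid rest / lid top, rayed on planes
for n,m,roi,z in (('rest',(S<70)&(V>90),(150,195,268,285),14),):
    x0,y0,x1,y1=roi;k=np.zeros(m.shape,np.uint8);k[y0:y1,x0:x1]=m[y0:y1,x0:x1]*255
    cs=max(cv2.findContours(k,0,2)[0],key=cv2.contourArea)
    q=onplane(c,cs.reshape(-1,2),z)[:,:2].astype(np.float32);print(n,cv2.minAreaRect(q))
```

```text
lidtop 1830 c 634.0 149.6 wh 196.2 86.1 a 80.6 z [42.4 44.7 47.3]
bar 164 c 634.1 148.3 wh 71.7 15.2 a 79.5 z [68.2 73.9 76.8]
rest rim 658 c 415.1 144.5 wh 110.4 221.0 a 3.7 z [ 9.1 12.2 15.5]
rest all 4339 c 419.3 155.8 wh 120.2 244.0 a 3.7 z [-0.4  3.4 13.9]
tray rim 2442 c 596.4 -218.9 wh 243.0 415.8 a 87.9 z [35.1 38.5 44.7]
teal 310 c 435.7 -240.5 wh 47.7 17.2 a 83.7 z [11.6 19.4 23.8]
electrode 927 c 440.4 -202.3 wh 158.3 81.4 a 56.4 z [10.5 18.  27.4]
beaker 647 c 736.0 -52.3 wh 49.3 42.8 a 59.5 z [16.7 41.6 57.6]
cyl 1258 c 820.7 165.8 wh 299.5 55.2 a 49.0 z [ 17.9  79.4 167.4]
rest ((412.728271484375, 137.60708618164062), (113.92418670654297, 229.05078125), 3.4586455821990967)
```

View pics/crop1.png

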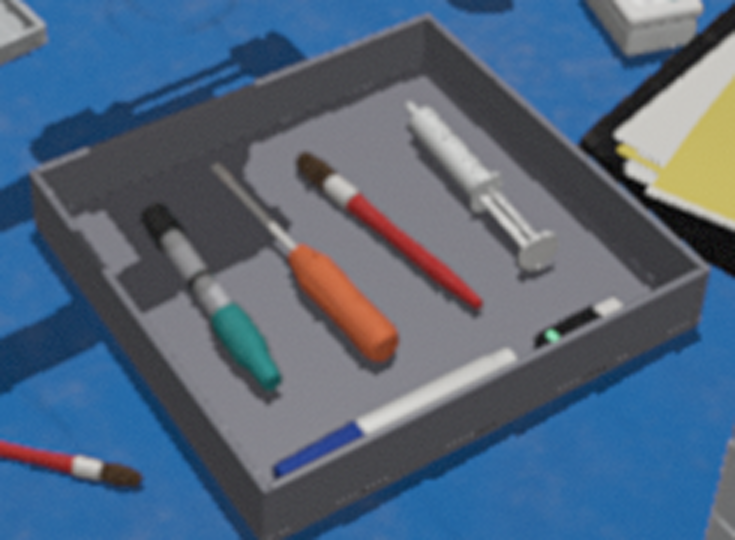

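The crop confirms the choice: a round rod with a tapering teal grip toward -y (crop 245,345) and a dark cap toward +y (157,218). The neighbours are clearly a screwdriver, a brush and a syringe. I'll hover over the lid.

Call:
drive_tool:
  rows:
    - {"tx": 2,"ty": 3,"turn": -0.1}
    - {"tx": 2.5,"ty": 6,"turn": -0.165}
    - {"tx": 2.5,"ty": 8.5,"turn": -0.165}
    - {"tx": 2.5,"ty": 8.5,"turn": -0.165}
    - {"tx": 2.5,"ty": 8.5,"turn": -0.165}

```text
invalid input
```

Run:
```python
from h import *
print(onplane(load('scene'),[[373,208],[405,238],[375,140]],0).round())
c=load('side'); print(onplane(c,[[391,251],[400,270]],0).round())
s=manip.sense(); print(s['tcp_pos'],s['tcp_rot'],s['time_s'])
c=snap('wrist','w1.png'); X=cloud(c); print(-c['R'].T@c['t'].ravel(),c['R'][2])
```

```text
[[745.  58.   0.]
 [735. -57.   0.]
 [925. 290.   0.]]
[[740.  31.   0.]
 [740. -50.   0.]]
[5.74536848e+02 8.69166797e-03 2.13200399e+02] [[-9.69367861e-06  9.99998733e-01 -1.59154372e-03]
 [ 1.00000000e+00  9.71172046e-06  1.13283400e-05]
 [ 1.13437822e-05 -1.59154361e-03 -9.99998733e-01]] 0.1
[574.12471013  73.45545846 383.46065939] [-0.00150109 -0.26316297 -0.96475022]
```

View pics/w1.png

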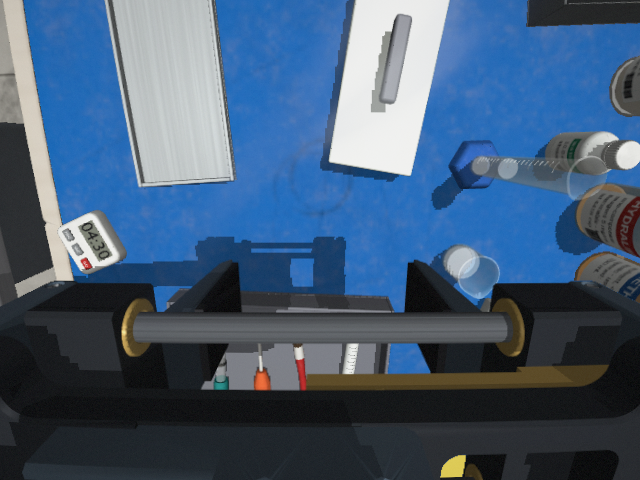

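The wrist view shows the lid's bar at (395,60), the rest at (170,90), the cylinder foot at (475,165) and the beaker at (470,270). The call was refused, probably because rows need every field.

Call:
drive_tool:
  rows:
    - {"tx": 1,"ty": 3,"tz": 0,"turn": 0,"gripper": 9.1}
    - {"tx": 2,"ty": 6,"tz": 0,"turn": 0,"gripper": 9.1}
    - {"tx": 2,"ty": 9,"tz": 0,"turn": 0,"gripper": 9.1}
    - {"tx": 2,"ty": 9,"tz": 0,"turn": 0,"gripper": 9.1}
    - {"tx": 2,"ty": 9,"tz": 0,"turn": 0,"gripper": 9.1}
  grip_force: 30

```text
time_s: 0.57
tcp_pos: [594.7, 91.2, 213.4]
tcp_rot: [[-0.003, 1.0, -0.001], [1.0, 0.003, -0.0], [-0.0, -0.001, -1.0]]
ft_force: [1.0, -0.0, -0.2]
opening: 90.8
gripper_force: 0.0
```

Run:
```python
from h import *
c=snap('wrist','w2.png'); X=cloud(c); hsv=cv2.cvtColor(c['p'],cv2.COLOR_RGB2HSV)
Z=X[:,:,2]; S=hsv[:,:,1]; V=hsv[:,:,2]
def rect(name,m,zz):
    m=(m*255).astype(np.uint8); m=cv2.morphologyEx(m,cv2.MORPH_OPEN,np.ones((3,3)))
    cs=cv2.findContours(m,0,2)[0]
    for k in sorted(cs,key=cv2.contourArea)[::-1][:2]:
        q=onplane(c,k.reshape(-1,2),zz)[:,:2].astype(np.float32); r=cv2.minAreaRect(q)
        mk=np.zeros(m.shape,np.uint8); cv2.drawContours(mk,[k],-1,255,-1)
        print(name,np.round(r[0],1),np.round(r[1],1),round(r[2],1),'px',k.reshape(-1,2).min(0),k.reshape(-1,2).max(0),'z',np.nanmedian(Z[mk>0]).round(1))
up=np.zeros(Z.shape,bool); up[:260]=1
rect('bar',(Z>68)&(Z<84)&up,76)
rect('lidtop',(Z>40)&(Z<84)&up&(X[:,:,0]<720),46)
rect('rest',(S<90)&(V>70)&up&(X[:,:,0]<490)&(X[:,:,0]>340)&(Z<25),14)
rect('rim',(Z>8)&(Z<20)&up&(X[:,:,0]<490)&(X[:,:,0]>340),14)
```

```text
bar [820.5 245.5] [98.9 88.6] 3.3 px [531   0] [639 112] z 82.6
bar [634.7 149.1] [69.6 14.4] 80.5 px [354 128] [383 206] z 75.1
lidtop [635.2 148.8] [189.1  83.7] 80.6 px [309  57] [427 259] z 45.6
rest [417.5 145.1] [111.7 213.3] 3.6 px [93 60] [223 259] z 3.7
rim [454.4 147.4] [ 36.6 214.1] 5.0 px [160  60] [221 259] z 13.0
rim [393.4 196.3] [ 70.6 108.1] 3.5 px [93 63] [158 173] z 12.8
```

View pics/w2.png

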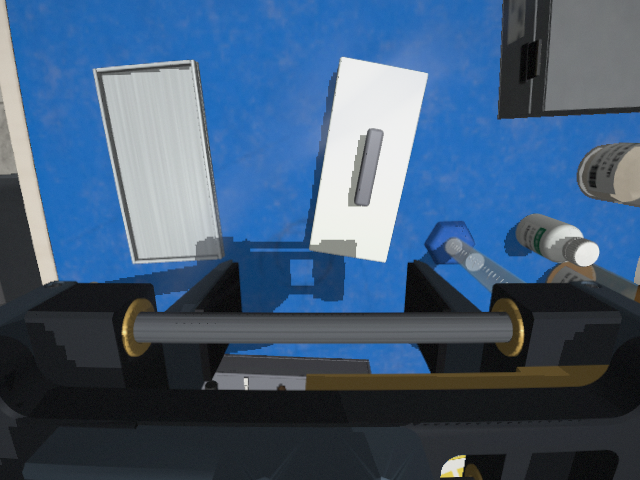

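Call:
drive_tool:
  rows:
    - {"tx": 2,"ty": 3,"tz": 0,"turn": -0.1,"gripper": 5}
    - {"tx": 4,"ty": 5.9,"tz": 0,"turn": -0.165,"gripper": 5}
    - {"tx": 4,"ty": 5.9,"tz": -3,"turn": -0.165,"gripper": 5}
    - {"tx": 4,"ty": 5.9,"tz": -6,"turn": -0.165,"gripper": 5}
    - {"tx": 4,"ty": 5.9,"tz": -9,"turn": -0.165,"gripper": 5}
    - {"tx": 4,"ty": 5.9,"tz": -12,"turn": -0.165,"gripper": 5}
    - {"tx": 4,"ty": 5.9,"tz": -12,"turn": -0.165,"gripper": 5}
    - {"tx": 4,"ty": 5.9,"tz": -12,"turn": -0.165,"gripper": 5}

```text
time_s: 1.28
tcp_pos: [634.1, 147.6, 92.8]
tcp_rot: [[0.166, 0.986, -0.004], [0.986, -0.166, -0.001], [-0.002, -0.003, -1.0]]
ft_force: [-0.6, 0.7, 0.8]
opening: 50.1
gripper_force: 0.0
```

Run:
```python
from h import *
c=load('wrist'); q=onplane(c,[[94.5,70],[199,60],[220,259],[133,263]],14)[:,:2]; print(q,q.mean(0),cv2.minAreaRect(q.astype(np.float32)))
c=snap('wrist'); X=cloud(c); Z=X[:,:,2]
m=((Z>68)&(Z<84)&(X[:,:,0]>600)&(X[:,:,0]<670)&(X[:,:,1]>90)); m[290:]=0
m=cv2.morphologyEx((m*255).astype(np.uint8),cv2.MORPH_OPEN,np.ones((3,3)))
for k in cv2.findContours(m,0,2)[0]:
  if cv2.contourArea(k)>200: print(cv2.minAreaRect(onplane(c,k.reshape(-1,2),76)[:,:2].astype(np.float32)))
s=manip.sense(); print(s['tcp_pos'],s['tcp_rot'],s['opening'],s['ft_force'])
```

```text
[[357.60377673 245.88558453]
 [467.93656745 253.36562132]
 [474.25349827  41.51219667]
 [369.8056243   35.8861514 ]] [417.39986669 144.16238848] ((418.8839416503906, 144.4052276611328), (110.58086395263672, 211.86312866210938), 3.325385093688965)
((637.786376953125, 162.13568115234375), (45.370784759521484, 13.686699867248535), 80.14403533935547)
[635.67433324 148.1433943   94.93084183] [[ 1.65385903e-01  9.86228460e-01  9.63307156e-04]
 [ 9.86228917e-01 -1.65385981e-01  3.86520158e-07]
 [ 1.59698696e-04  9.49977448e-04 -9.99999536e-01]] 49.94770988295515 [ 0.04929455 -0.65255673 -0.11622143]
```

Call:
drive_tool:
  rows:
    - {"tx": 0,"ty": 0,"tz": -2,"turn": 0,"gripper": 5}
    - {"tx": 0,"ty": 0,"tz": -3.5,"turn": 0,"gripper": 5}
    - {"tx": 0,"ty": 0,"tz": -4.2,"turn": 0,"gripper": 5}
    - {"tx": 0,"ty": 0,"tz": -4.2,"turn": 0,"gripper": 5}
    - {"tx": 0,"ty": 0,"tz": -4.2,"turn": 0,"gripper": 1}
    - {"tx": 0,"ty": 0,"tz": -4.2,"turn": 0,"gripper": 1}
    - {"tx": 0,"ty": 0,"tz": -4.2,"turn": 0,"gripper": 1}
    - {"tx": 0,"ty": 0,"tz": -4.2,"turn": 0,"gripper": 1}
    - {"tx": 0,"ty": 0,"tz": -4.2,"turn": 0,"gripper": 1}
    - {"tx": 0,"ty": 0,"tz": -4.2,"turn": 0,"gripper": 1}
  grip_force: 35

```text
time_s: 2.17
tcp_pos: [635.3, 149.1, 52.4]
tcp_rot: [[0.164, 0.986, 0.001], [0.986, -0.164, 0.0], [0.0, 0.001, -1.0]]
ft_force: [-0.8, -0.5, 1.7]
opening: 13.7
gripper_force: 35.0
```

Call:
drive_tool:
  rows:
    - {"tx": 0,"ty": 0,"tz": 1,"turn": 0,"gripper": 1}
    - {"tx": 0,"ty": 0,"tz": 2.5,"turn": 0,"gripper": 1}
    - {"tx": 0,"ty": 0,"tz": 4,"turn": 0,"gripper": 1}
    - {"tx": -2,"ty": 0,"tz": 4.5,"turn": 0.03,"gripper": 1}
    - {"tx": -4.5,"ty": -0.1,"tz": 4.5,"turn": 0.07,"gripper": 1}
    - {"tx": -7.5,"ty": -0.2,"tz": 4.5,"turn": 0.11,"gripper": 1}
    - {"tx": -10.5,"ty": -0.3,"tz": 4.5,"turn": 0.15,"gripper": 1}
    - {"tx": -13.5,"ty": -0.4,"tz": 4.5,"turn": 0.19,"gripper": 1}
    - {"tx": -16.5,"ty": -0.4,"tz": 4.5,"turn": 0.227,"gripper": 1}
    - {"tx": -19,"ty": -0.4,"tz": 4,"turn": 0.227,"gripper": 1}
    - {"tx": -21,"ty": -0.4,"tz": 3,"turn": 0.227,"gripper": 1}
    - {"tx": -21.7,"ty": -0.4,"tz": 1.5,"turn": 0.227,"gripper": 1}
    - {"tx": -21.7,"ty": -0.4,"tz": 0,"turn": 0.227,"gripper": 1}
    - {"tx": -21.7,"ty": -0.4,"tz": 0,"turn": 0.227,"gripper": 1}
    - {"tx": -21.7,"ty": -0.4,"tz": 0,"turn": 0.227,"gripper": 1}
    - {"tx": -21.7,"ty": -0.4,"tz": 0,"turn": 0.227,"gripper": 1}

```text
time_s: 3.5
tcp_pos: [419.1, 145.3, 52.8]
tcp_rot: [[-0.062, 0.998, 0.002], [0.998, 0.062, 0.001], [0.0, 0.002, -1.0]]
ft_force: [0.1, -0.8, -2.1]
opening: 13.7
gripper_force: 35.0
```

Run:
```python
from h import *
s=manip.sense(); print(s['tcp_pos'],s['tcp_rot'][:,1],s['opening'],s['ft_force'])
w=snap('wrist'); c=snap('scene')
a=cv2.resize(w['p'],(400,300)); b=cv2.resize(c['p'][140:300,130:370],(400,267)); b=cv2.copyMakeBorder(b,0,33,0,0,0)
cv2.imwrite('pics/l1.png',np.hstack([a,b])[:,:,::-1])
```

```text
[419.05510646 145.29479968  52.83923686] [0.99808208 0.0618808  0.00171223] 13.689865896997599 [ 0.13116267 -0.75994718 -2.053967  ]
```

View pics/l1.png

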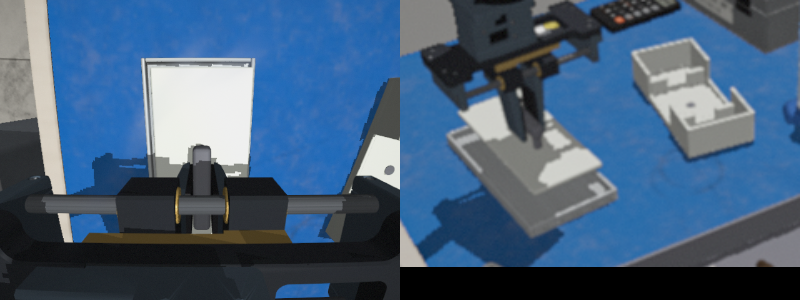

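The lid hangs level and inside the rest's outline (wrist panel: lid 150–250, rest 143–254). I'll lower it and release.

Call:
drive_tool:
  rows:
    - {"tx": 0,"ty": 0,"tz": -1,"turn": 0,"gripper": 1}
    - {"tx": 0,"ty": 0,"tz": -1.8,"turn": 0,"gripper": 1}
    - {"tx": 0,"ty": 0,"tz": -2.3,"turn": 0,"gripper": 1}
    - {"tx": 0,"ty": 0,"tz": -2.6,"turn": 0,"gripper": 1}
    - {"tx": 0,"ty": 0,"tz": -2.8,"turn": 0,"gripper": 1}
    - {"tx": 0,"ty": 0,"tz": -3.0,"turn": 0,"gripper": 1}
    - {"tx": 0,"ty": 0,"tz": -3.1,"turn": 0,"gripper": 1}
    - {"tx": 0,"ty": 0,"tz": -3.1,"turn": 0,"gripper": 1}
    - {"tx": 0,"ty": 0,"tz": -3.1,"turn": 0,"gripper": 1}

```text
time_s: 4.35
tcp_pos: [418.1, 145.0, 21.4]
tcp_rot: [[-0.062, 0.998, 0.0], [0.998, 0.062, 0.0], [0.0, 0.0, -1.0]]
ft_force: [-1.2, 0.1, 2.3]
opening: 13.7
gripper_force: 35.0
```

Call:
drive_tool:
  rows:
    - {"tx": 0,"ty": 0,"tz": 0,"turn": 0,"gripper": 4}
    - {"tx": 0,"ty": 0,"tz": 0,"turn": 0,"gripper": 4}
    - {"tx": 0,"ty": 0,"tz": 0,"turn": 0,"gripper": 4}
    - {"tx": 0,"ty": 0,"tz": 0,"turn": 0,"gripper": 4}
    - {"tx": 0,"ty": 0,"tz": 2,"turn": 0,"gripper": 4}
    - {"tx": 0,"ty": 0,"tz": 5,"turn": 0,"gripper": 4}
    - {"tx": 0,"ty": 0,"tz": 9,"turn": 0,"gripper": 4}
    - {"tx": 0,"ty": -3,"tz": 13,"turn": 0,"gripper": 4}
    - {"tx": 2,"ty": -6,"tz": 17,"turn": 0,"gripper": 4}
    - {"tx": 4,"ty": -9,"tz": 20,"turn": 0,"gripper": 4}
    - {"tx": 6,"ty": -12,"tz": 20,"turn": 0,"gripper": 4}
    - {"tx": 6,"ty": -15,"tz": 20,"turn": 0,"gripper": 4}
    - {"tx": 6,"ty": -15,"tz": 20,"turn": 0,"gripper": 4}
    - {"tx": 6,"ty": -15,"tz": 20,"turn": 0,"gripper": 4}

```text
time_s: 5.52
tcp_pos: [478.3, -6.8, 221.0]
tcp_rot: [[-0.058, 0.998, 0.0], [0.998, 0.058, 0.0], [0.0, 0.0, -1.0]]
ft_force: [-0.2, -0.6, 0.0]
opening: 40.0
gripper_force: 0.0
```

Run:
```python
from h import *
s=manip.sense(); print(s['tcp_pos'],s['tcp_rot'][:,1],s['opening'],s['ft_force'])
w=snap('wrist'); c=snap('scene')
X=cloud(c); Z=X[:,:,2]; k=(X[:,:,0]>330)&(X[:,:,0]<510)&(X[:,:,1]>20)&(X[:,:,1]<280)
P=X[k&(Z>14.)&(Z<22)&(c['p'].min(2)>150)]; print('lid z pct',len(P),np.percentile(P[:,2],[5,50,95]))
A=np.c_[P[:,:2]-P[:,:2].mean(0),np.ones(len(P))]; print('plane',np.linalg.lstsq(A,P[:,2],rcond=None)[0])
print(cv2.minAreaRect(P[:,:2].astype(np.float32)))
a=cv2.resize(w['p'],(400,300)); b=cv2.resize(c['p'][140:300,130:370],(400,267)); b=cv2.copyMakeBorder(b,0,33,0,0,0)
cv2.imwrite('pics/l2.png',np.hstack([a,b])[:,:,::-1])
```

```text
[478.3030541   -6.7644717  221.02275472] [9.98333014e-01 5.77156024e-02 3.19764659e-04] 39.99584060187598 [-0.17961952 -0.60056379  0.00299588]
lid z pct 1085 [14.08609348 14.83957599 16.38864893]
plane [-8.80112055e-04 -6.49937916e-05  1.50010031e+01]
((413.53887939453125, 141.70730590820312), (105.71598815917969, 212.26109313964844), 3.4692108631134033)
```

View pics/l2.png

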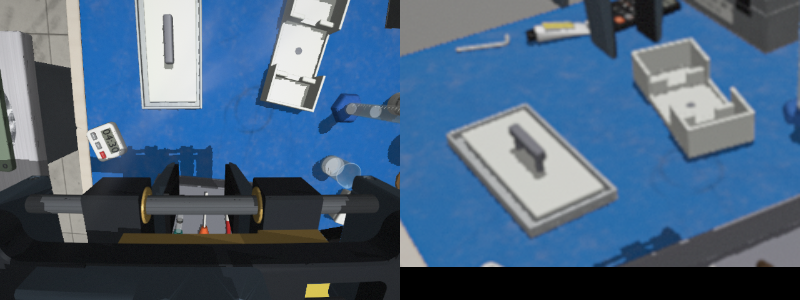

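The lid lies flat in its rest (plate top at about 15 mm, tilt below 0.1°). Next I'll check obstacles near the tray and get a coarse electrode pose.

Run:
```python
from h import *
for n in ('scene','side'):
    X=cloud(load(n)).reshape(-1,3); X=X[~np.isnan(X[:,0])]
    k=(X[:,2]>60)&(X[:,1]<-60)&(X[:,1]>-420)&(X[:,0]>300)&(X[:,0]<720); P=X[k]
    print(n,len(P)); 
    for y in range(-420,-60,40):
        q=P[(P[:,1]>=y)&(P[:,1]<y+40)]
        if len(q)>5: print(y,q.min(0).round(),q.max(0).round())
c=load('scene'); X=cloud(c); h=cv2.cvtColor(c['p'],cv2.COLOR_RGB2HSV)
m=(h[:,:,0]>75)&(h[:,:,0]<95)&(h[:,:,1]>100); m[:300]=0;m[385:]=0;m[:,:285]=0;m[:,345:]=0
print(X[m].mean(0))
```

```text
scene 0
side 69
-100 [550. -62. 516.] [602. -60. 534.]
[nan nan nan]
```

Call:
drive_tool:
  rows:
    - {"tx": -0.5,"ty": -3,"tz": 0,"turn": -0.02,"gripper": 4}
    - {"tx": -1,"ty": -6,"tz": 0,"turn": -0.04,"gripper": 4}
    - {"tx": -1.5,"ty": -9,"tz": 0,"turn": -0.06,"gripper": 4}
    - {"tx": -2,"ty": -12,"tz": 0,"turn": -0.06,"gripper": 4}
    - {"tx": -2.5,"ty": -15,"tz": 0,"turn": -0.06,"gripper": 4}
    - {"tx": -3,"ty": -18,"tz": 0,"turn": -0.06,"gripper": 4}
    - {"tx": -3.5,"ty": -21,"tz": 0,"turn": -0.06,"gripper": 4}
    - {"tx": -3.8,"ty": -24,"tz": 0,"turn": -0.06,"gripper": 4}
    - {"tx": -3.8,"ty": -26,"tz": 0,"turn": -0.06,"gripper": 4}
    - {"tx": -3.8,"ty": -26,"tz": 0,"turn": -0.06,"gripper": 4}
    - {"tx": -3.8,"ty": -26,"tz": 0,"turn": -0.06,"gripper": 4}

```text
time_s: 6.53
tcp_pos: [440.0, -263.8, 220.2]
tcp_rot: [[-0.002, 1.0, -0.001], [1.0, 0.002, 0.002], [0.002, -0.001, -1.0]]
ft_force: [-0.0, 0.1, 0.1]
opening: 40.0
gripper_force: 0.0
```

Run:
```python
from h import *
s=manip.sense(); print(s['tcp_pos'],s['tcp_rot'][:,1])
c=snap('wrist','e1.png'); X=cloud(c); Z=X[:,:,2]
print(-c['R'].T@c['t'].ravel())
m=(Z>8)&(Z<30)&(X[:,:,1]<-115)&(X[:,:,1]>-305); m[275:]=0
m=cv2.morphologyEx((m*255).astype(np.uint8),cv2.MORPH_OPEN,np.ones((3,3)))
for k in cv2.findContours(m,0,2)[0]:
  if cv2.contourArea(k)>150:
    mk=np.zeros(m.shape,np.uint8); cv2.drawContours(mk,[k],-1,255,-1); P=X[(mk>0)&(m>0)]
    print(k.reshape(-1,2).min(0),k.reshape(-1,2).max(0),P.mean(0).round(1),cv2.minAreaRect(onplane(c,k.reshape(-1,2),10)[:,:2].astype(np.float32)),np.percentile(P[:,2],[50,97]).round(1),c['p'][mk>0].mean(0).round())
```

```text
[ 440.034722   -263.81163135  220.24577413] [ 0.99999678  0.00226994 -0.00113194]
[ 439.36654268 -190.65340673  390.62116386]
[515 195] [525 242] [ 664.5 -266.2   20.3] ((670.55322265625, -265.8873596191406), (11.9744291305542, 56.56438064575195), 9.159329414367676) [20.6 29.2] [24. 25. 26.]
[522 162] [621 189] [ 715.5 -213.9   19.5] ((723.8367919921875, -214.28652954101562), (117.32929229736328, 6.623432636260986), 14.146428108215332) [19.9 29.1] [17. 18. 18.]
[362 154] [382 230] [ 492.9 -237.7   21.8] ((494.97998046875, -237.03689575195312), (21.55085563659668, 86.19925689697266), 0.20979417860507965) [22.5 25.2] [226. 116.  69.]
[451 104] [490 225] [ 603.2 -204.1   20.1] ((605.4990234375, -206.66860961914062), (133.87815856933594, 24.688907623291016), 85.78045654296875) [20.7 25.2] [213. 214. 212.]
[411  99] [424 229] [ 544.  -198.9   14. ] ((545.1469116210938, -207.6141815185547), (13.267419815063477, 143.1762237548828), 5.011783599853516) [14.1 17.2] [168.  87.  83.]
[314  94] [337 218] [ 441.2 -196.6   18.9] ((441.0353698730469, -198.90097045898438), (134.78070068359375, 19.082252502441406), 85.31132507324219) [18.8 22.6] [107. 148. 148.]
[609  83] [639 143] [ 766.4 -146.8   18.6] ((773.1348266601562, -148.7938690185547), (35.40336990356445, 66.0537109375), 12.62911319732666) [17.5 29.2] [110. 112. 110.]
[372  82] [378 152] [ 493.7 -154.2   16.1] ((494.9203186035156, -155.89889526367188), (5.358114719390869, 71.79995727539062), 0.6415267586708069) [16.1 18. ] [227. 227. 226.]
[492  77] [532 254] [ 646.6 -205.9   19.3] ((651.7127075195312, -210.40548706054688), (197.27784729003906, 13.551941871643066), 87.6475830078125) [19.4 29.1] [49. 49. 52.]
```

View pics/e1.png

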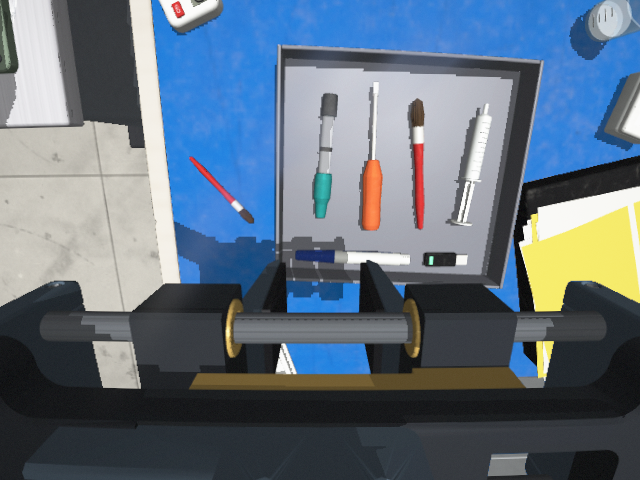

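The wrist view shows the electrode at (325,155), teal grip down at (322,195) and dark cap at (329,103). It measures 135 x 19 mm, centred at (441,-199) and tilted -4.7°. The screwdriver is at (372,160). I'll move above it and check the pose and the left wall once more.

Call:
drive_tool:
  rows:
    - {"tx": 0.1,"ty": 3,"tz": 0,"turn": -0.08,"gripper": 3.4}
    - {"tx": 0.1,"ty": 6,"tz": -3,"turn": -0.082,"gripper": 3.4}
    - {"tx": 0.1,"ty": 6.6,"tz": -6,"turn": -0.082,"gripper": 3.4}
    - {"tx": 0.1,"ty": 6.6,"tz": -9,"turn": -0.082,"gripper": 3.4}
    - {"tx": 0.1,"ty": 6.6,"tz": -12,"turn": -0.082,"gripper": 3.4}
    - {"tx": 0.1,"ty": 6.6,"tz": -14,"turn": -0.082,"gripper": 3.4}
    - {"tx": 0.1,"ty": 6.6,"tz": -14,"turn": -0.082,"gripper": 3.4}
    - {"tx": 0.1,"ty": 6.6,"tz": -14,"turn": -0.082,"gripper": 3.4}

```text
time_s: 7.25
tcp_pos: [440.6, -197.2, 80.7]
tcp_rot: [[0.078, 0.997, -0.002], [0.997, -0.078, 0.001], [0.001, -0.002, -1.0]]
ft_force: [0.3, -0.6, -0.5]
opening: 34.1
gripper_force: 0.0
```

Run:
```python
from h import *
o=load('wrist'); print('rim L',onplane(o,[[281,100],[279,160],[277,210]],40).round(1))
s=manip.sense(); print(s['tcp_pos'],s['tcp_rot'][:,1],s['opening'])
c=snap('wrist'); X=cloud(c); Z=X[:,:,2]
m=(Z>10)&(Z<28)&(X[:,:,1]<-115)&(X[:,:,1]>-260)&(abs(X[:,:,0]-441)<28); m[275:]=0
m=cv2.morphologyEx((m*255).astype(np.uint8),cv2.MORPH_OPEN,np.ones((3,3)))
for k in cv2.findContours(m,0,2)[0]:
  if cv2.contourArea(k)>150:
    P=onplane(c,k.reshape(-1,2),12); print(k.reshape(-1,2).min(0),k.reshape(-1,2).max(0),P.min(0),P.max(0),cv2.minAreaRect(P[:,:2].astype(np.float32)))
```

```text
rim L [[ 397.9 -142.4   40. ]
 [ 394.3 -200.    40. ]
 [ 390.7 -251.7   40. ]]
[ 440.6439315  -197.19009235   80.65858815] [ 0.99697254 -0.07772837 -0.00201263] 34.105715829932485
[313 164] [336 274] [ 434.2682298  -215.25430178   12.        ] [ 454.09529624 -132.87886227   12.        ] ((443.0158996582031, -174.10086059570312), (81.67235565185547, 16.410022735595703), 85.65526580810547)
```

Consistent: the axis passes x = 441 at y = -199. Going down and closing.

Call:
drive_tool:
  rows:
    - {"tx": 0,"ty": -0.1,"tz": -2.5,"turn": 0,"gripper": 3.4}
    - {"tx": 0,"ty": -0.1,"tz": -4.5,"turn": 0,"gripper": 3.4}
    - {"tx": 0,"ty": -0.1,"tz": -6,"turn": 0,"gripper": 3.4}
    - {"tx": 0,"ty": -0.1,"tz": -7,"turn": 0,"gripper": 3.4}
    - {"tx": 0,"ty": -0.1,"tz": -7.4,"turn": 0,"gripper": 3.4}
    - {"tx": 0,"ty": -0.1,"tz": -7.4,"turn": 0,"gripper": 3.4}
    - {"tx": 0,"ty": -0.1,"tz": -7.4,"turn": 0,"gripper": 1}
    - {"tx": 0,"ty": -0.1,"tz": -7.4,"turn": 0,"gripper": 1}
    - {"tx": 0,"ty": -0.1,"tz": -7.4,"turn": 0,"gripper": 1}
    - {"tx": 0,"ty": -0.1,"tz": -7.4,"turn": 0,"gripper": 1}
    - {"tx": 0,"ty": -0.1,"tz": -7.4,"turn": 0,"gripper": 1}
  grip_force: 25

```text
time_s: 8.22
tcp_pos: [441.8, -200.3, 8.0]
tcp_rot: [[0.08, 0.997, 0.002], [0.997, -0.08, -0.001], [-0.001, 0.002, -1.0]]
ft_force: [0.3, 0.4, 5.8]
opening: 14.9
gripper_force: 25.0
```

Call:
drive_tool:
  rows:
    - {"tx": 0,"ty": 0,"tz": 0.5,"turn": 0,"gripper": 1}
    - {"tx": 0,"ty": 0,"tz": 1.5,"turn": 0,"gripper": 1}
    - {"tx": 0,"ty": 0,"tz": 3,"turn": 0,"gripper": 1}
    - {"tx": 0,"ty": 0,"tz": 5.5,"turn": 0,"gripper": 1}
    - {"tx": 0,"ty": 0,"tz": 8.5,"turn": 0,"gripper": 1}
    - {"tx": 0,"ty": 0,"tz": 12,"turn": 0,"gripper": 1}
    - {"tx": 1.5,"ty": 2,"tz": 15,"turn": 0,"gripper": 1}
    - {"tx": 3,"ty": 5,"tz": 17,"turn": 0,"gripper": 1}
    - {"tx": 4.5,"ty": 8,"tz": 19,"turn": 0,"gripper": 1}
    - {"tx": 6,"ty": 11,"tz": 20,"turn": 0,"gripper": 1}
    - {"tx": 7.5,"ty": 14,"tz": 20,"turn": 0,"gripper": 1}
    - {"tx": 9,"ty": 17,"tz": 20,"turn": -0.02,"gripper": 1}
    - {"tx": 10.5,"ty": 20,"tz": 20,"turn": -0.04,"gripper": 1}
    - {"tx": 12,"ty": 23,"tz": 20,"turn": -0.06,"gripper": 1}
    - {"tx": 14,"ty": 26,"tz": 20,"turn": -0.083,"gripper": 1}
    - {"tx": 16,"ty": 28,"tz": 20,"turn": -0.083,"gripper": 1}
    - {"tx": 17,"ty": 28,"tz": 20,"turn": -0.083,"gripper": 1}
    - {"tx": 17,"ty": 28,"tz": 20,"turn": -0.083,"gripper": 1}
    - {"tx": 17,"ty": 28,"tz": 20,"turn": -0.083,"gripper": 1}

```text
time_s: 9.8
tcp_pos: [610.4, 79.4, 206.4]
tcp_rot: [[0.162, 0.987, -0.002], [0.987, -0.162, -0.001], [-0.001, -0.002, -1.0]]
ft_force: [0.4, 0.8, -0.7]
opening: 14.9
gripper_force: 25.0
```

Run:
```python
from h import *
s=manip.sense(); print(s['tcp_pos'],s['tcp_rot'][:,1],s['opening'],s['time_s'])
c=snap('wrist'); b=snap('scene'); d=snap('side'); X=cloud(c); Z=X[:,:,2]; V=c['p'].min(2)
m=(Z>5)&(Z<50)&(X[:,:,0]>560)&(X[:,:,0]<705)&(X[:,:,1]>40)&(X[:,:,1]<260); m[275:]=0
m=cv2.morphologyEx((m*255).astype(np.uint8),cv2.MORPH_OPEN,np.ones((3,3)))
k=max(cv2.findContours(m,0,2)[0],key=cv2.contourArea); print(k.reshape(-1,2).min(0),k.reshape(-1,2).max(0),cv2.minAreaRect(onplane(c,k.reshape(-1,2),40)[:,:2].astype(np.float32)))
P=X[m>0]; q=P[(P[:,2]>37)]; print('rim',cv2.minAreaRect(q[:,:2].astype(np.float32)),np.median(q[:,2]))
# saddle cheeks, ~z 24
cen=np.array([635,149]);a=np.radians(-9.45);R=np.array([[np.cos(a),np.sin(a)],[-np.sin(a),np.cos(a)]])
L=(P[:,:2]-cen)@R.T
for sg in (-1,1):
    j=(abs(L[:,1]-45*sg)<12)&(abs(P[:,2]-24)<3.5)&(abs(L[:,0])<37); l=L[j]
    for t in (-1,1):
        e=l[l[:,0]*t>0]; print(sg,t,len(e),np.percentile(e,[3,97],axis=0).round(1).tolist() if len(e) else '')
# electrode held: points in scene cloud near tcp
for n,cc in (('scene',b),('side',d)):
    Y=cloud(cc); hs=cv2.cvtColor(cc['p'],cv2.COLOR_RGB2HSV); t=np.array(s['tcp_pos'])
    k=(abs(Y[:,:,0]-t[0])<35)&(abs(Y[:,:,1]-t[1])<85)&(abs(Y[:,:,2]-t[2])<22)
    Q=Y[k]; 
    if len(Q)>20:
        for y in range(-80,85,20):
            g=Q[(Q[:,1]-t[1]>=y)&(Q[:,1]-t[1]<y+20)]-t
            if len(g): print(n,y,len(g),g.mean(0).round(1),g[:,2].min().round(1),g[:,2].max().round(1))
x0,y0=265,70
A=cv2.resize(c['p'],(400,300)); v,u=[int(i) for i in (0,0)]
B=cv2.resize(b['p'][60:240,200:440],(400,300)); cv2.imwrite('pics/t1.png',np.hstack([A,B])[:,:,::-1])
```

```text
[610.35275965  79.38810809 206.35628719] [ 0.9867487  -0.16224488 -0.00190036] 14.938732707550207 9.8
[293  43] [383 244] ((635.868408203125, 149.37713623046875), (189.57223510742188, 84.33866882324219), 81.2060317993164)
rim ((635.6023559570312, 149.21929931640625), (191.0714874267578, 84.74681091308594), 80.86105346679688) 39.309748284218884
-1 -1 39 [[-36.9, -55.0], [-32.5, -41.5]]
-1 1 152 [[15.0, -47.7], [36.2, -41.2]]
1 -1 191 [[-36.5, 41.9], [-13.8, 48.6]]
1 1 203 [[14.8, 41.3], [36.5, 48.7]]
scene -80 33 [-12.4 -62.5   5.7] -0.6 10.7
scene -60 85 [-12.3 -48.2   8.9] -1.2 15.2
scene -40 91 [ -7.5 -28.4  10.9] -0.2 21.4
scene -20 162 [ -7.7 -12.7  12.7] -0.4 22.0
scene 0 68 [-5.2  8.5 12.8] 0.1 21.8
scene 40 20 [-0.5 52.   7.6] 1.6 12.2
scene 60 13 [ 3.2 63.7  9.1] 2.2 13.1
side -80 24 [-10.4 -63.3   6.9] 0.4 12.5
side -60 48 [ -7.7 -48.1  11.1] -0.5 16.2
side -40 46 [  1.  -27.   13.3] 2.9 21.0
side -20 65 [ -5.9 -14.9  12.9] 2.2 21.7
side 0 17 [ 1.   9.  11.6] 7.5 14.3
side 20 14 [ 5.  30.  11.8] 10.1 13.4
side 40 21 [ 6.2 47.9 12.9] 4.7 15.9
side 60 3 [ 6.6 63.2 13. ] 11.4 14.1
```

View pics/t1.png

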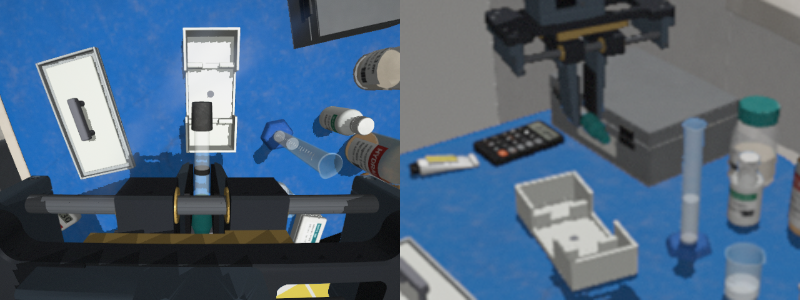

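The trough is open, centred at (635.6,149.2) with its axis at about -9.2° (wrist panel (210,95)). The electrode is held by its middle, cap toward +y. I'll check its level and offset in the grip.

Run:
```python
from h import *
t=np.array(manip.sense()['tcp_pos']); a=np.radians(-9.35); R=np.array([[np.cos(a),np.sin(a)],[-np.sin(a),np.cos(a)]])
for n in ('wrist','scene','side'):
    X=cloud(load(n)).reshape(-1,3)-t; X=X[~np.isnan(X[:,0])]; l=X[:,:2]@R.T
    k=(abs(l[:,0])<13)&(abs(l[:,1])<80)&(X[:,2]>-14)&(X[:,2]<22)
    l=l[k]; z=X[k][:,2]; print(n,'y ends',np.percentile(l[:,1],[0.5,99.5]).round(1) if len(l) else '')
    for y in range(-75,80,10):
        j=abs(l[:,1]-y)<5
        if j.sum()>3: print(y,j.sum(),'x',np.percentile(l[j,0],[3,97]).round(1),'z',np.percentile(z[j],[5,95]).round(1))
```

```text
wrist y ends [-44.5  68. ]
-45 171 x [-8.2  7.3] z [ 7.4 13.4]
-35 513 x [-8.7  8.4] z [ 8.3 14.1]
-25 258 x [-7.6  7.3] z [ 9.8 14.1]
-15 8 x [-7.9  7.3] z [-1.9 -0.8]
-5 364 x [-7.8  7.3] z [ 5.8 10.9]
5 491 x [-7.8  7.3] z [ 5.8 20.2]
15 878 x [-12.2  12.1] z [ 2.  19.6]
25 455 x [-6.1  5.5] z [ 6.2 10.9]
35 468 x [-6.   5.4] z [ 6.7 11. ]
45 544 x [-7.3  6.7] z [ 6.9 13. ]
55 722 x [-7.9  7.2] z [ 6.9 13.1]
65 593 x [-7.7  7. ] z [ 6.9 12.7]
scene y ends [-65.5  67.6]
-65 36 x [-7.3  2.1] z [0.1 9.8]
-55 31 x [-8.3  2.7] z [ 1.9 10.6]
-45 52 x [-10.2   3.4] z [ 0.5 13.1]
-35 41 x [-11.    5.5] z [ 2.6 13.9]
-25 36 x [-10.6  10.3] z [ 1.7 14.3]
-15 75 x [-12.9  12.3] z [ 2.9 20.9]
-5 28 x [-3.8  7.4] z [ 7.5 18.8]
5 21 x [-1.2  7.3] z [ 7.7 21.4]
15 18 x [4.  7.8] z [ 4.6 20. ]
45 8 x [-10.2  -7.8] z [2.1 9.2]
55 12 x [-9.8 -5.3] z [ 2.5 11.5]
65 13 x [-8.7 -3.3] z [ 3.4 12.4]
side y ends [-66.4  64. ]
-65 26 x [-5.3  5.1] z [ 1.9 10.3]
-55 14 x [-5.6  6.1] z [ 7.4 12.2]
-45 31 x [-8.1  8.7] z [ 4.1 14.8]
-35 17 x [-7.5  8.4] z [10.1 15.5]
-25 13 x [-8.2 12.3] z [ 8.9 16.8]
-15 49 x [-11.4  12.3] z [ 2.7 21.4]
-5 6 x [-2.8  5. ] z [ 9.6 12.5]
5 11 x [-5.9  5.2] z [ 7.9 13.2]
15 5 x [-3.7  4.6] z [ 9.9 11.7]
25 7 x [-3.9  4.5] z [ 9.7 11.6]
35 7 x [-4.8  3.9] z [ 9.6 12.6]
45 15 x [-7.5  4. ] z [ 6.7 14. ]
55 6 x [-5.   3.4] z [12.5 15.1]
65 4 x [-5.6  3.1] z [11. 14.]
```

Call:
drive_tool:
  rows:
    - {"tx": 1,"ty": 3,"tz": 0,"turn": 0,"gripper": 1}
    - {"tx": 2,"ty": 6,"tz": -1,"turn": 0,"gripper": 1}
    - {"tx": 2.5,"ty": 6.8,"tz": -4,"turn": 0,"gripper": 1}
    - {"tx": 2.5,"ty": 6.8,"tz": -7,"turn": 0,"gripper": 1}
    - {"tx": 2.5,"ty": 6.8,"tz": -10,"turn": 0,"gripper": 1}
    - {"tx": 2.5,"ty": 6.8,"tz": -12.5,"turn": 0,"gripper": 1}
    - {"tx": 2.5,"ty": 6.8,"tz": -14.2,"turn": 0,"gripper": 1}
    - {"tx": 2.5,"ty": 6.8,"tz": -14.2,"turn": 0,"gripper": 1}
    - {"tx": 2.5,"ty": 6.8,"tz": -14.2,"turn": 0,"gripper": 1}

```text
time_s: 10.7
tcp_pos: [635.3, 147.1, 64.8]
tcp_rot: [[0.163, 0.987, -0.002], [0.987, -0.163, -0.0], [-0.001, -0.002, -1.0]]
ft_force: [0.3, -0.8, -1.5]
opening: 14.9
gripper_force: 25.0
```

Run:
```python
from h import *
c=load('wrist'); h=cv2.cvtColor(c['p'],cv2.COLOR_RGB2HSV); X=cloud(c)
m=(X[:,:,2]>4)&(X[:,:,2]<30)&(abs(X[:,:,0]-742)<50)&(abs(X[:,:,1]-45)<50); P=X[m]
print('cyl foot',len(P),np.percentile(P,[2,98],axis=0).round() if len(P) else '')
S=cloud(snap('scene')); W=snap('wrist'); s=manip.sense(); t=np.array(s['tcp_pos']); print(t,s['tcp_rot'][:,1],s['opening'],s['ft_force'])
Y=cloud(W); a=np.radians(-9.35); R=np.array([[np.cos(a),np.sin(a)],[-np.sin(a),np.cos(a)]])
P=Y.reshape(-1,3); P=P[~np.isnan(P[:,0])]; l=(P[:,:2]-t[:2])@R.T
for y,z0,z1,n in ((45,t[2]+3,t[2]+20,'rod'),(60,t[2]+3,t[2]+20,'rod'),(45,20,28,'cheek'),(80,37,44,'rim'),(60,37,44,'rim'),(94,37,44,'endrim')):
    j=(abs(l[:,1]-y)<5)&(abs(l[:,0])<46)&(P[:,2]>z0)&(P[:,2]<z1); q=l[j]
    if len(q): print(n,y,len(q),np.percentile(q,[2,98],axis=0).round(1).tolist(),'neg',np.percentile(q[q[:,0]<0,0],[2,98]).round(1),'pos',np.percentile(q[q[:,0]>0,0],[2,98]).round(1))
```

```text
cyl foot 1233 [[720.  36.   5.]
 [767.  83.  25.]]
[637.04712614 147.70526778  66.90800198] [ 0.98662332 -0.16298857  0.00302514] 14.81091194569648 [ 0.06184684 -0.58279416 -0.7232261 ]
rod 45 559 [[-8.7, 40.2], [6.4, 49.7]] neg [-9.2 -0.4] pos [0.  6.9]
rod 60 725 [[-8.6, 55.3], [6.3, 64.9]] neg [-9.1 -0.5] pos [0.  6.9]
cheek 45 1021 [[-39.8, 41.8], [36.3, 49.7]] neg [-39.9 -15.4] pos [11.9 36.4]
rim 80 260 [[-43.4, 75.3], [39.9, 84.6]] neg [-43.5 -39.7] pos [36. 40.]
rim 60 256 [[-43.8, 55.2], [39.8, 64.7]] neg [-43.8 -39.9] pos [36.1 40.1]
endrim 94 1205 [[-42.5, 90.0], [39.0, 96.2]] neg [-43.2  -0.9] pos [ 0.8 39.5]
```

Aligned: the rod centre is within 1 mm of the notch centre, and the gripper body stays clear of the cylinder column. Lowering slowly.

Call:
drive_tool:
  rows:
    - {"tx": -0.05,"ty": 0,"tz": -1.5,"turn": 0,"gripper": 1}
    - {"tx": -0.05,"ty": 0,"tz": -2.8,"turn": 0,"gripper": 1}
    - {"tx": -0.05,"ty": 0,"tz": -3.6,"turn": 0,"gripper": 1}
    - {"tx": -0.05,"ty": 0,"tz": -4.1,"turn": 0,"gripper": 1}
    - {"tx": -0.05,"ty": 0,"tz": -4.4,"turn": 0,"gripper": 1}
    - {"tx": -0.05,"ty": 0,"tz": -4.6,"turn": 0,"gripper": 1}
    - {"tx": -0.05,"ty": 0,"tz": -4.75,"turn": 0,"gripper": 1}
    - {"tx": -0.05,"ty": 0,"tz": -4.85,"turn": 0,"gripper": 1}
    - {"tx": -0.05,"ty": 0,"tz": -4.85,"turn": 0,"gripper": 1}
    - {"tx": -0.05,"ty": 0,"tz": -4.85,"turn": 0,"gripper": 1}

```text
time_s: 11.63
tcp_pos: [635.7, 148.1, 16.8]
tcp_rot: [[0.162, 0.987, 0.001], [0.987, -0.162, 0.0], [0.0, 0.001, -1.0]]
ft_force: [0.2, -0.0, -1.5]
opening: 14.9
gripper_force: 25.0
```

Still hanging (force z -1.5 N). I'll go down in small steps until contact.

Call:
drive_tool:
  rows:
    - {"tx": 0,"ty": 0,"tz": -0.08,"turn": 0,"gripper": 1}
    - {"tx": 0,"ty": 0,"tz": -0.12,"turn": 0,"gripper": 1}
    - {"tx": 0,"ty": 0,"tz": -0.15,"turn": 0,"gripper": 1}
    - {"tx": 0,"ty": 0,"tz": -0.15,"turn": 0,"gripper": 1}
    - {"tx": 0,"ty": 0,"tz": -0.15,"turn": 0,"gripper": 1}

```text
time_s: 12.05
tcp_pos: [635.8, 148.1, 16.0]
tcp_rot: [[0.162, 0.987, 0.001], [0.987, -0.162, 0.0], [0.0, 0.001, -1.0]]
ft_force: [-1.7, -0.7, 5.8]
opening: 14.6
gripper_force: 25.0
```

Call:
drive_tool:
  rows:
    - {"tx": 0,"ty": 0,"tz": 0,"turn": 0,"gripper": 1.6}
    - {"tx": 0,"ty": 0,"tz": 0,"turn": 0,"gripper": 1.7}
    - {"tx": 0,"ty": 0,"tz": 0,"turn": 0,"gripper": 1.9}
    - {"tx": 0,"ty": 0,"tz": 0,"turn": 0,"gripper": 2.3}
    - {"tx": 0,"ty": 0,"tz": 0,"turn": 0,"gripper": 3}
    - {"tx": 0,"ty": 0,"tz": 0,"turn": 0,"gripper": 3}
    - {"tx": 0,"ty": 0,"tz": 0,"turn": 0,"gripper": 3}
    - {"tx": 0,"ty": 0,"tz": 1,"turn": 0,"gripper": 3}
    - {"tx": 0,"ty": 0,"tz": 2.5,"turn": 0,"gripper": 3}
    - {"tx": 0,"ty": 0,"tz": 5,"turn": 0,"gripper": 3}
    - {"tx": 0,"ty": 0,"tz": 8.5,"turn": 0,"gripper": 3}
    - {"tx": 0,"ty": 0,"tz": 12,"turn": 0,"gripper": 3}
    - {"tx": 0,"ty": 0,"tz": 16,"turn": 0,"gripper": 3}
    - {"tx": -2,"ty": -3,"tz": 20,"turn": 0,"gripper": 3}
    - {"tx": -4,"ty": -6,"tz": 20,"turn": 0,"gripper": 3}
    - {"tx": -4,"ty": -7,"tz": 20,"turn": 0,"gripper": 3}
    - {"tx": -4,"ty": -7,"tz": 20,"turn": 0,"gripper": 3}

```text
time_s: 13.47
tcp_pos: [594.9, 75.5, 217.3]
tcp_rot: [[0.165, 0.986, 0.003], [0.986, -0.165, -0.001], [-0.0, 0.003, -1.0]]
ft_force: [0.3, 0.4, -0.2]
opening: 29.9
gripper_force: 0.0
```

Run:
```python
from h import *
w=snap('wrist'); b=snap('scene'); s=manip.sense(); print(s['tcp_pos'],s['time_s'],s['ft_force'])
X=cloud(w); P=X.reshape(-1,3); P=P[~np.isnan(P[:,0])]; a=np.radians(-9.2); R=np.array([[np.cos(a),np.sin(a)],[-np.sin(a),np.cos(a)]]); l=(P[:,:2]-[635.5,149.2])@R.T
for y in range(-70,71,10):
    j=(abs(l[:,1]-y)<4)&(abs(l[:,0])<12)&(P[:,2]>17); 
    if j.sum()>5: print(y,j.sum(),np.percentile(l[j,0],[3,97]).round(1),P[j,2].max().round(1),np.percentile(P[j,2],90).round(1))
A=cv2.resize(w['p'][20:320,120:520],(400,300)); B=cv2.resize(b['p'][110:440,100:540],(400,300)); cv2.imwrite('pics/f1.png',np.hstack([A,B])[:,:,::-1])
```

```text
[595.51710298  77.89267757 215.21231225] 13.5667 [ 0.12881616  0.37135187 -0.1537273 ]
-70 297 [-10.8  -6.3] 339.0 337.9
-60 5627 [-10.8  10.8] 339.8 338.4
-50 3342 [-11.5  10.1] 339.5 319.8
-40 3680 [-10.6  10.3] 320.7 318.8
-30 141 [-9.5  8.6] 32.0 30.6
-20 138 [-9.4  8.3] 31.7 30.4
-10 95 [-6.4  5. ] 28.8 27.2
0 83 [-6.1  4.8] 28.2 27.6
10 102 [-6.7  5.7] 29.2 27.6
20 99 [-5.8  5.6] 28.7 27.3
30 95 [-5.9  5.3] 28.7 27.4
40 102 [-6.   5.1] 28.8 27.8
50 143 [-8.2  8.1] 31.0 29.7
60 135 [-8.1  7.8] 30.1 29.3
70 13 [-7.   6.3] 28.4 28.3
```

View pics/f1.png

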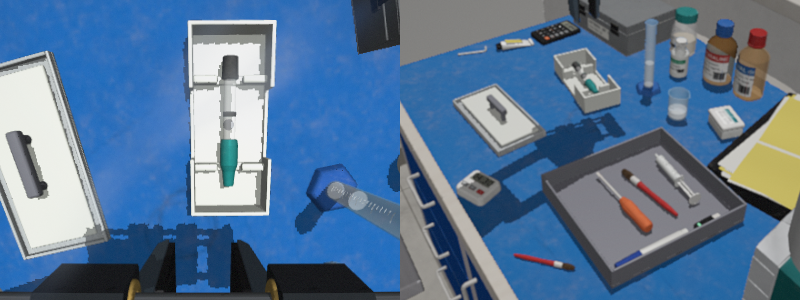

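The electrode lies level in both notches: its top is at 30–31 mm, as 12 + 19 requires. The lid is flat in its rest, and the tray items, beaker and cylinder are undisturbed.

```bash
python3 -c "from bench import finish_job; print(finish_job())"
```

```text
the job is handed in; nothing more can be done
None
```

The job is handed in at about 13.6 s of the 51 s: the lid lies flat and right way up in its rest, the electrode sits level in both saddle notches, and the other tray items, the beaker and the cylinder look undisturbed in the last picture.

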